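Gauge a press spindle's thread with a pitch leaf

ROBOT

A 6-joint arm with a two-finger parallel gripper is mounted at the origin on a cart in front of the work surface, level with it; the furniture and walls round the work are solid. World frame = base frame: x ahead of the robot, y to its left, z up, the work surface at z = 0. Lengths are in m, angles in rad, forces in N, time in s.
With the tool pointing down it reaches from about 0.4 to 0.825 m from the base axis. Payload 7 kg.
Tool frame: the origin (TCP) lies at the very end of the fingers, on their centre line; the grasp point (between the pads) lies 19 mm behind it; y points along the fingers, x is the direction in which the jaws open and shut, and the axes are right-handed (so a half turn about y gives the same grasp; the last joint's range is limited). The gripper opens to 88 mm and grips with 3 to 60 N. Pads are 19 mm wide; open, the fingers measure 130 mm over their backs; the gripper's body (78 mm by 193 mm) begins 47 mm behind the grasp point.
Start: joints at [1.618, 0.359, 0.012, 0, -1.224, -0.288], TCP at [0.161, 0.655, 0.227] pointing down, gripper open.
Joint ranges: [-3.07, 3.07], [-1.43, 2.12], [-1.02, 1.25], [-3.03, 1.67], [-3.05, -0], [-3.03, 3.03]. Speed limits (rad/s): [2.39, 2.39, 3.01, 3.14, 3.14, 3.14].

INTERFACE

Orientations are given as [roll, pitch, yaw] about the fixed x, y, z axes, in that order (R = Rz(yaw) Ry(pitch) Rx(roll)).
In Python, from station import arm gives the robot as it stands.
- The arm moves only by the tool move_arm, never from a script. Its arguments are lists of equal length, an entry for each row: "jaw": the closure, from 0 (fully open) to 1 (shut); "offset": the shift along the tool's x, y, z in m, a list of three; "roll": the turn about the tool's y in rad. In form: {"jaw": [jaw, ...], "offset": [[dx, dy, dz], ...], "roll": [roll, ...]}. A call has 1 to 5 rows; each row shifts and turns the commanded pose from where the row before left it, along the tool's axes as they then stand; what a row does not reach is not made up. A row lasts 1/8 s, in which the tool goes at most 62.5 mm and 10.7 degrees, less where a joint would pass 70% of its speed; a pose out of reach is approached as far as the arm can. A call is refused whole if a number of a shift passes 0.0625 or a number of a turn 0.188, either way. A call with a gripper value outside its range is refused whole. The fingers move at their own pace and stop on an object; "grip_force" is the grip in N (left out, the last holds). Time passes only in rows, so rows that do not move let the fingers close. It gives the time, the measured TCP pose, the force and the opening at its end, in the units of the state.
- arm.get_state(): the state, without advancing time (a new reading comes with each control period).
- arm.grab_frame(name): name is "scene" or "top" or "wrist"; returns a dict with "pixels" (384x512x3 uint8, blue, green, red), "fovy" (degrees; the focal length in pixels is half the picture's height over the tangent of half this angle, whatever the lens; pixels are square), "cx", "cy" (the principal point, pixels), "position" and "attitude" of the camera in the world; the wrist camera has in their place "hand_eye" (4x4, takes a point from camera to tool coordinates, whose origin is the TCP and whose axes are the tool frame's). Camera axes: x right, y down, z forward; pixel columns grow to the right and rows downward; lengths in m; the calibration is good to about 2 mm. The wrist camera is an equidistant fisheye: a pixel r from the principal point sees the ray r / f radians off the axis. A picture is of the moment at which its call begins: read the wrist's pose just before it. There is no depth.
- arm.job_done(): hands the job in, once; it reports no verdict.
Trained networks look in a picture, given as the dict that the camera call returned (one of the last four; its "shot" number tells which), for a name from the list of things; names that differ only in an ending like _2 or _b are one class to them, and where a whole thing is asked for, a point or a joint stands for the part that bears it (a point fixed in the world has none). Each returns a list of dicts, best first, with "p" (0 to 1); they miss things now and then, are a little off and sometimes report something else, mostly with a low value. They report only what shows in the picture. A call takes as long as a camera call. They do not tell look-alikes from the thing itself.
- arm.recognise(picture, thing): "position" ([x, y, z] in m, in world coordinates, good to about 4 mm: the middle of the surface that is visible of it).
- arm.landmark_of(picture, thing): "position" ([x, y, z] in m, in world coordinates, good to about 4 mm: a listed point, or the origin of a listed thing).
The state is a dict: "t": time; "q": joint angles; "qd": joint speeds; "joint_efforts": joint torques, N m; "eef_pos": TCP position; "ee_rot": TCP orientation; "force": force on the tool from outside, world axes, zero at the start; "moment": the same for the moment, N m; "width": finger opening in m.
Only numpy, scipy, OpenCV 4.12 (cv2) and the standard library are available. Lean on these libraries where they do the work, as an engineer would, in place of code of your own. Each camera call takes 0.05 s, during which the arm holds its last target.

TASK

Check the square thread of the press spindle clamped in the V-blocks with the green-gripped pitch leaf from the wooden stand: feel for the grooves on top of the spindle, seat the leaf's teeth fully home in them, flat along the spindle and upright, and hold it there for a full second under a gentle push of at least half a kilo (5 N), never loading it with more than two kilos (20 N). Then put the leaf back in its empty slot, teeth down, and leave the other leaves, the caliper, the bottle, the bush and the marker where they are.

Things in the scene. Friction and masses are not known exactly. Their poses are not given: they have to be found in the camera images.
- v_rest: Fixed rest: dark steel base plate 92 x 262 x 10 mm with two V-blocks holding a bright steel threaded press spindle under two dark stirrup clamps with thumb screws (118 mm high, 96 mm either side of the middle). Origin: centre of the plate's underside, on the worktop. Own y runs along the spindle, whose axis is 58 mm above the origin; z up.
- thread_top (a point): Point on the rest, at groove-bottom height on the spindle's top line, mid-way along the thread (it covers 55 mm either way). Square thread, 10 mm pitch, 4.5 mm deep, 48 mm over crests; flanks 5 deg; grooves 5.4 mm wide at the crests, 4.6 at the bottom. Where they lie along y changes by most of a pitch from time to time and is not measured: feel for it. Seat the leaf's middle within 35 mm of here. Axes as the rest's.
- leaf_stand: Fixed hardwood block 44 x 196 x 21 mm with three slots in a row along its own y, centred at y = -62, 0 and +62 mm. A slot is 7 mm wide (x), flaring to 14 mm at the top, 52 mm long (y); its floor is 6 mm above the origin, 15 mm deep. Origin: centre of the underside. One leaf stands in each slot, in changing order, its origin on the slot's floor.
- leaf_10: Pitch leaf for 10 mm thread: steel plate 4 mm thick, 42 mm long, 4 teeth 10 mm apart and 4.5 mm deep on its lower edge, green plastic grip above. Origin at the tooth tips, mid-length. Own y along the row of teeth, z up to the grip. The one to use; 60 to 110 g. Tooth tips are 4.1 mm wide; fully home the teeth have 0.25 mm play to each side and the origin is at the height of thread_top, 4.5 mm lower than when riding on the crests.
- leaf_10_grip (a point): Centre of the green leaf's grip, 40 mm above the tooth tips. The grip is 12 mm thick (leaf's x; pinch it across this), 34 mm long (y) and 32 mm high; a light pinch lets the leaf swivel about its x under load. Axes as the leaf's.
- leaf_8: Pitch leaf for 8 mm thread: steel plate 4 mm thick, 42 mm long, 5 teeth 8 mm apart and 3.5 mm deep on its lower edge, black plastic grip above. Origin at the tooth tips, mid-length. Own y along the row of teeth, z up to the grip. Not to be used; leave it.
- leaf_12: Pitch leaf for 12 mm thread: steel plate 4 mm thick, 42 mm long, 3 teeth 12 mm apart and 5.5 mm deep on its lower edge, light grey plastic grip above. Origin at the tooth tips, mid-length. Own y along the row of teeth, z up to the grip. Not to be used; leave it.
- caliper: Digital caliper 78 x 241 x 16 mm lying behind the stand, long side along its own y; origin at the centre of its underside. Leave it.
- bottle: Small red bottle with a white nozzle, 24 x 40 x 94 mm, standing on the robot's side of the rest; origin at the centre of its underside. Leave it standing.
- bush: Flanged brass bush, 38 mm across, 34 mm high, standing behind the rest; origin at the centre of its underside. Leave it.
- marker: Black and white marker pen, 13 x 120 mm, lying on the robot's side of the rest along its own y; origin under its middle. Leave it.
There are look-alikes about, which are no part of the job. What is shaped like the leaf_10 but blue or purple is not meant.

How it is judged:
On the way:
1. the green leaf's teeth are home in the thread (tips within 1.5 mm of the groove bottoms), along the spindle within 3.4 degrees, upright within 6, pushed down with 3 to 20 N for 0.8 s (z of leaf_10 in the frame of v_rest between 0.074 and 0.079 m and x of leaf_10 in the frame of v_rest between -0.005 and 0.005 m and y of leaf_10 in the frame of v_rest between -0.045 and 0.045 m and angle between the y axis of leaf_10 and the y axis of v_rest, either way round below 0.06 rad and angle between leaf_10's own z axis and vertical below 0.105 rad and contact force between leaf_10 and v_rest between 3 and 20 N), for 0.8 s.
At the end, for the whole second after the job is handed in: The green leaf, after it was seated in the thread, stands released and at rest in a slot of the stand, teeth down on the slot's floor (within 2.5 mm), upright within 14 degrees; the other leaves, the caliper, the bottle, the bush and the marker are within 15 mm of where they were (z of leaf_10 in the frame of leaf_stand between 0.003 and 0.0085 m and x of leaf_10 in the frame of leaf_stand between -0.005 and 0.005 m and y of leaf_10 in the frame of leaf_stand between -0.08 and 0.08 m and angle between leaf_10's own z axis and vertical below 0.25 rad and angle between the y axis of leaf_10 and the y axis of leaf_stand, either way round below 0.2 rad and linear speed of leaf_10 below 0.02 m/s and distance of each of leaf_8, leaf_12, caliper, bottle, bush, marker from where it was at the start of the episode below 0.015 m); the robot touches nothing.
It fails at once if the green leaf is loaded against the spindle or its rest with more than 20 N (contact force between leaf_10 and v_rest above 20 N).
It fails at once if another leaf is moved by more than 15 mm (distance of any of leaf_8, leaf_12 from where it was at the start of the episode above 0.015 m).
It fails at once if the caliper, the bottle, the bush or the marker is moved by more than 15 mm (distance of any of caliper, bottle, bush, marker from where it was at the start of the episode above 0.015 m).
It fails at once if the bottle is tipped over (angle between bottle's own z axis and vertical above 0.5 rad).
It also fails if it takes over 61 s, if anything falls off the work surface, if the arm or the gripper's body presses on something with over 40 N, if the wrist force passes 120 N, or if a joint passes its speed limit or range.

## Working session

There is one attempt and no reset: what is moved stays moved. The work goes in short steps, Python scripts to look and compute and a tool call to move; the robot and the scene stay as the last step left them, time stands still between calls to the robot, and variables do not carry over. Pictures are saved under pics/ and viewed, and the job is handed in when it is done.

Besides the shell and the picture viewer there is one more tool, called after "Emit:" in YAML: its name, and indented under it one key for each argument. move_arm: Moves the arm, as the interface text tells. Its arguments: {"type":"object","properties":{"jaw":{"type":"array","items":{"type":"number"}},"offset":{"type":"array","items":{"type":"array","items":{"type":"number"}}},"roll":{"type":"array","items":{"type":"number"}},"grip_force":{"type":"number"}},"required":["jaw","offset","roll"]}

```bash
ls; mkdir -p pics; cat > h.py <<'E'
import numpy as np, cv2
from station import arm
from scipy.spatial.transform import Rotation as R
def show(f,n): cv2.imwrite('pics/'+n+'.png',f['pixels'])
E
python3 - <<'E'
from h import *
s=arm.get_state(); print(s)
a=arm.grab_frame('scene');show(a,'s0');b=arm.grab_frame('top');show(b,'t0')
for f in (a,b):
  print({k:v for k,v in f.items() if k!='pixels'})
  for th in ['v_rest','thread_top','leaf_stand','leaf_10','leaf_10_grip','leaf_8','leaf_12','bottle']:
    r=arm.landmark_of(f,th); print(th,[(np.round(x['position'],3).tolist(),round(x['p'],2)) for x in r[:3]])
print(arm.get_state()['t'])
E
```

```text
pics
{'t': 0.0, 'q': array([ 1.61811897e+00,  3.59403416e-01,  1.10718674e-02, -3.51846460e-04,
       -1.22410588e+00, -2.88124059e-01]), 'qd': array([-3.40844337e-04, -7.13106894e-05, -1.56130417e-03,  4.76901861e-04,
       -4.45560708e-04,  3.01340692e-04]), 'joint_efforts': array([ 6.94095743e-04, -5.82722998e+01,  2.93055189e+01,  6.99753240e+00,
        7.03173835e-03, -1.36252502e-04]), 'eef_pos': array([0.16086786, 0.65504981, 0.22561736]), 'ee_rot': array([-1.57064708e+00, -1.66744197e-03, -1.81171769e+00]), 'force': array([-0.559143  , -1.11096771,  0.22265514]), 'moment': array([-0.01031549, -0.0053451 ,  0.04722778]), 'width': 0.08786854849385303}
{'fovy': 48.356208673845366, 'cx': 259.9486090427678, 'cy': 200.340391515665, 'position': array([-0.13594213, -0.47312057,  0.83828109]), 'attitude': array([-2.30698183, -0.00443798, -0.8898727 ]), 'shot': 1}
v_rest [([0.521, -0.112, 0.001], 0.57)]
thread_top [([0.52, -0.109, 0.076], 0.59)]
leaf_stand [([0.484, 0.262, 0.001], 0.87)]
leaf_10 [([0.41, 0.107, 0.003], 0.7), ([0.479, 0.199, 0.007], 0.65), ([0.482, 0.412, 0.003], 0.4
[... 417 characters left out ...]
926, 'position': array([0.30010098, 0.0677483 , 1.17736286]), 'attitude': array([-2.91953516,  0.00419715, -1.62954141]), 'shot': 2}
v_rest [([0.519, -0.107, -0.005], 0.94)]
thread_top [([0.523, -0.11, 0.079], 0.6)]
leaf_stand [([0.487, 0.26, 0.001], 0.59)]
leaf_10 [([0.485, 0.416, -0.0], 0.61), ([0.493, 0.327, 0.007], 0.51), ([0.48, 0.2, 0.005], 0.51)]
leaf_10_grip [([0.483, 0.265, 0.051], 0.63), ([0.407, 0.107, 0.043], 0.62), ([0.403, 0.389, 0.041], 0.55)]
leaf_8 [([0.485, 0.416, -0.0], 0.61), ([0.493, 0.327, 0.007], 0.51), ([0.48, 0.2, 0.005], 0.51)]
leaf_12 [([0.485, 0.416, -0.0], 0.61), ([0.493, 0.327, 0.007], 0.51), ([0.48, 0.2, 0.005], 0.51)]
bottle [([0.43, -0.209, 0.001], 0.68)]
0.9
```

View pics/s0.png

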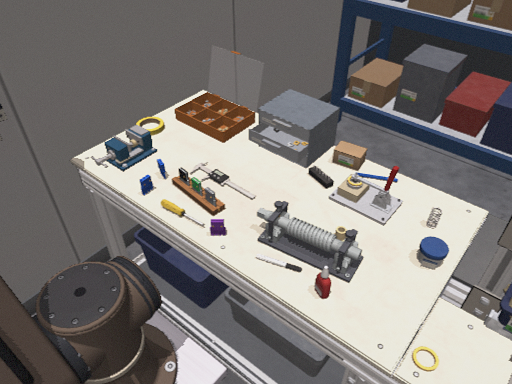

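View pics/t0.png

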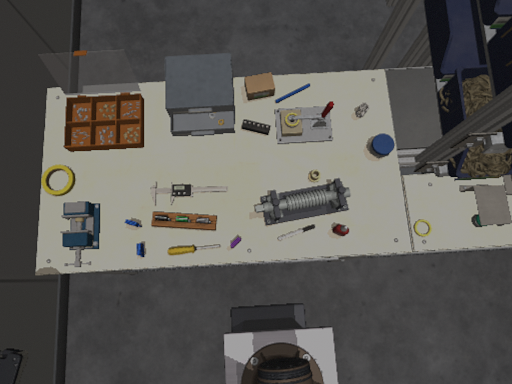

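```bash
python3 - <<'E'
import cv2
a=cv2.imread('pics/s0.png');b=cv2.imread('pics/t0.png')
def c(i,x0,y0,x1,y1,k,n): cv2.imwrite('pics/'+n+'.png',cv2.resize(i[y0:y1,x0:x1],None,fx=k,fy=k,interpolation=cv2.INTER_CUBIC))
c(a,140,155,260,240,6,'c1');c(b,120,170,250,260,6,'c2');c(b,245,165,360,245,6.9,'c3')
E
```

```text
(no output)
```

View pics/c1.png

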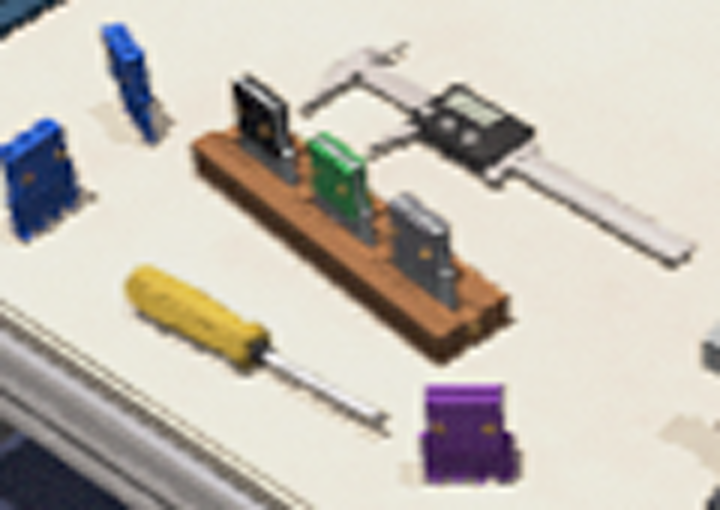

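View pics/c2.png

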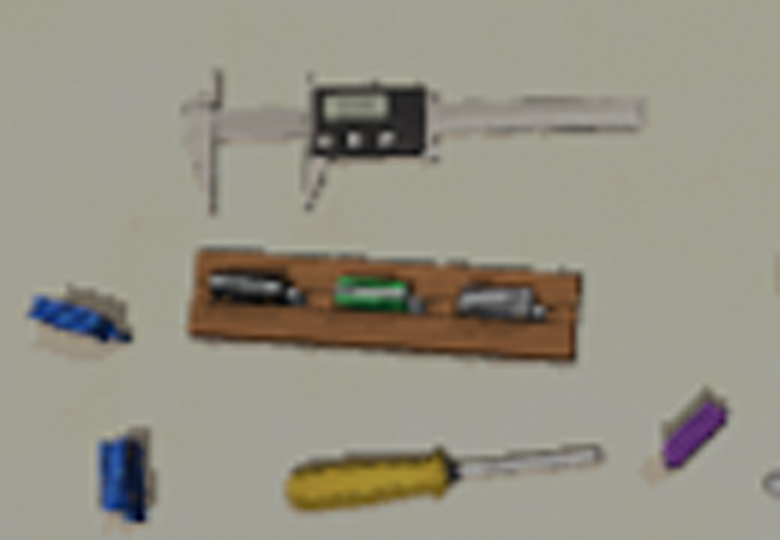

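View pics/c3.png

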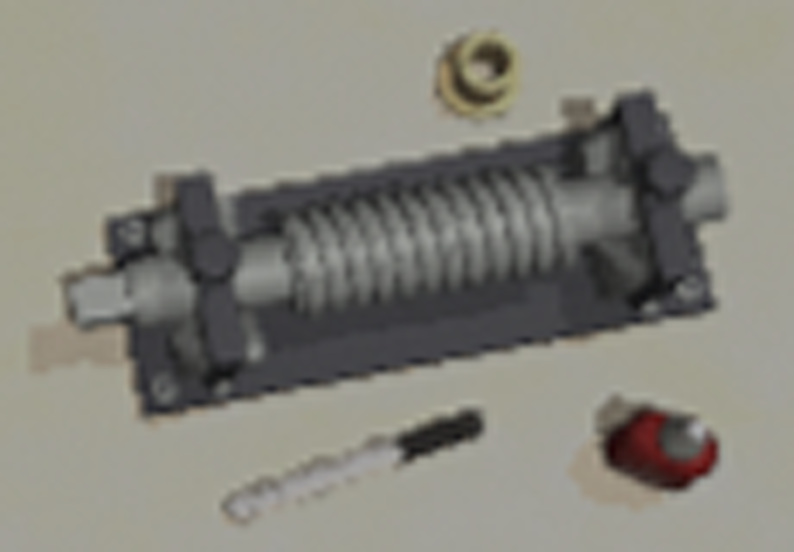

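```bash
cat >> h.py <<'E'
def unproj(f,uv,z,pose=None):
    fl=f['pixels'].shape[0]/2/np.tan(np.radians(f['fovy'])/2) if 'pixels' in f else 192/np.tan(np.radians(f['fovy'])/2)
    out=[]
    for u,v in uv:
        d=np.array([(u-f['cx'])/fl,(v-f['cy'])/fl,1.])
        if 'hand_eye' in f:
            r=np.hypot(d[0],d[1]); d=np.array([d[0]/r*np.sin(r),d[1]/r*np.sin(r),np.cos(r)])
            H=np.array(f['hand_eye']); Rt=R.from_euler('xyz',pose[1]).as_matrix()
            o=Rt@H[:3,3]+pose[0]; d=Rt@H[:3,:3]@d
        else:
            o=np.array(f['position']); d=R.from_euler('xyz',f['attitude']).as_matrix()@d
        out.append(o+d*(z-o[2])/d[2])
    return np.array(out)
TOP=dict(fovy=53.3099876759295,cx=249.8385371849282,cy=191.80510997481926,position=[0.30010098, 0.0677483 , 1.17736286],attitude=[-2.91953516,  0.00419715, -1.62954141])
E
python3 - <<'E'
from h import *
def yaw(p): # direction of +y 
  d=p[0]-p[1]; return np.arctan2(-d[0],d[1])
c2=lambda x,y:(120+x/6-.4,170+y/6-.4)
for e,z in (([c2(200,250),c2(580,273)],.021),([c2(190,338),c2(575,360)],.021),([c2(212,275),c2(520,290)],.06)):
  p=unproj(TOP,e,z);print(p.round(4).tolist(),yaw(p),p.mean(0))
c3=lambda x,y:(245+x/6.9-.4,165+y/6.9-.4)
for e,z in (([c3(145,415),c3(718,305)],.01),([c3(200,205),c3(660,150)],.116),([c3(210,258),c3(668,172)],.118)):
  p=unproj(TOP,e,z);print(p.round(4).tolist(),yaw(p),p.mean(0))
E
```

```text
[[0.5177, 0.3576, 0.021], [0.4942, 0.164, 0.021]] -0.12046180989042513 [0.50594838 0.26081388 0.021     ]
[[0.4727, 0.3628, 0.021], [0.4499, 0.1683, 0.021]] -0.11641802446735054 [0.46130985 0.2655516  0.021     ]
[[0.4975, 0.3419, 0.06], [0.481, 0.1906, 0.06]] -0.10843917350691372 [0.48922861 0.26626599 0.06      ]
[[0.4572, 0.0149, 0.01], [0.4914, -0.2449, 0.01]] 0.13111005095873424 [ 0.47430354 -0.11499051  0.01      ]
[[0.5283, -0.0088, 0.116], [0.5402, -0.2001, 0.116]] 0.06196729777189951 [ 0.53422017 -0.10444273  0.116     ]
[[0.5055, -0.0111, 0.118], [0.5302, -0.2019, 0.118]] 0.12905591094049698 [ 0.51785983 -0.10648281  0.118     ]
```

```bash
cat >> h.py <<'E'
def plan(target,yaw,n,p0=None,y0=None):
    s=arm.get_state()
    p=np.array(s['eef_pos'] if p0 is None else p0,float); y=s['ee_rot'][2] if y0 is None else y0
    dy=(yaw-y+np.pi)%(2*np.pi)-np.pi
    target=np.array(target,float); off=[];roll=[]
    st=(target-p)/n
    cur=p.copy();cy=y
    for i in range(n):
        goal=p+st*(i+1)
        Rm=R.from_euler('xyz',[-np.pi/2,0,cy]).as_matrix()
        o=np.round(Rm.T@(goal-cur),4); cur=cur+Rm@o
        r=round(-(y+dy*(i+1)/n-cy),4); cy-=r
        off.append(o.tolist());roll.append(r)
    for i in range(0,n,5): print('offset',off[i:i+5],'roll',roll[i:i+5])
    print('t',s['t'],'pos',s['eef_pos'].round(4),'rot',s['ee_rot'].round(4),'f',s['force'].round(2),'w',round(s['width'],4))
E
python3 -c "
from h import *
plan([.484,.263,.2],-np.pi-.118,10)"
```

```text
offset [[0.0304, 0.0027, 0.0407], [0.0242, 0.0026, 0.0447], [0.0175, 0.0027, 0.0477], [0.0105, 0.0026, 0.0498], [0.0031, 0.0027, 0.0507]] roll [np.float64(0.1448), np.float64(0.1448), np.float64(0.1448), np.float64(0.1448), np.float64(0.1448)]
offset [[-0.0042, 0.0026, 0.0507], [-0.0114, 0.0027, 0.0495], [-0.0185, 0.0027, 0.0474], [-0.0251, 0.0026, 0.0442], [-0.0312, 0.0027, 0.0401]] roll [np.float64(0.1448), np.float64(0.1448), np.float64(0.1448), np.float64(0.1448), np.float64(0.1448)]
t 0.9 pos [0.161  0.6555 0.2266] rot [-1.5708  0.     -1.8116] f [ 0.78  0.6  -0.44] w 0.0873
```

Emit:
move_arm:
  jaw: [0,0,0,0,0]
  offset:
    - [0.0304,0.0027,0.0407]
    - [0.0242,0.0026,0.0447]
    - [0.0175,0.0027,0.0477]
    - [0.0105,0.0026,0.0498]
    - [0.0031,0.0027,0.0507]
  roll: [0.1448,0.1448,0.1448,0.1448,0.1448]

```text
t: 1.52
eef_pos: [0.3234, 0.458, 0.2135]
ee_rot: [-1.571, 0.001, -2.54]
force: [0.6, -0.3, -0.1]
width: 0.0876
```

Emit:
move_arm:
  jaw: [0,0,0.2,0.4,0.4]
  offset:
    - [-0.0042,0.0026,0.0507]
    - [-0.0114,0.0027,0.0495]
    - [-0.0185,0.0027,0.0474]
    - [-0.0251,0.0026,0.0442]
    - [-0.0312,0.0027,0.0401]
  roll: [0.1448,0.1448,0.1448,0.1448,0.1448]

```text
t: 2.15
eef_pos: [0.4849, 0.2617, 0.2002]
ee_rot: [-1.571, 0.0, 3.019]
force: [1.2, 0.2, -0.3]
width: 0.0635
```

Emit:
move_arm:
  jaw: [0.4,0.4]
  offset:
    - [0,0,0]
    - [0,0,0]
  roll: [0,0]

```text
t: 2.4
eef_pos: [0.484, 0.2629, 0.2]
ee_rot: [-1.571, 0.0, 3.024]
force: [0.2, -0.8, -0.3]
width: 0.0531
```

```bash
python3 - <<'E'
from h import *
s=arm.get_state();print(s['t'],s['eef_pos'],s['ee_rot'],s['force'],s['width'])
f=arm.grab_frame('wrist');show(f,'w0');print({k:v for k,v in f.items() if k!='pixels'})
for th in ['leaf_10','leaf_10_grip','leaf_stand']:
    r=arm.landmark_of(f,th); print(th,[(np.round(x['position'],4).tolist(),round(x['p'],2)) for x in r[:4]])
E
```

```text
2.4 [0.48403353 0.26290506 0.20004073] [-1.57101443e+00  9.38834954e-05  3.02365620e+00] [ 0.17085525 -0.76490685 -0.30669696] 0.05305984604709203
{'fovy': 65.70646984690485, 'cx': 257.9677514888383, 'cy': 190.4110168909642, 'hand_eye': array([[ 9.99999959e-01, -2.51346435e-04,  1.40066986e-04,
         3.72729069e-04],
       [-2.09038166e-04, -3.00090891e-01,  9.53910590e-01,
        -1.58363771e-01],
       [-1.97729200e-04, -9.53910580e-01, -3.00090931e-01,
         8.12079730e-02],
       [ 0.00000000e+00,  0.00000000e+00,  0.00000000e+00,
         1.00000000e+00]]), 'shot': 3}
leaf_10 [([0.4948, 0.3216, 0.0059], 0.98), ([0.4832, 0.2036, 0.0014], 0.94), ([0.489, 0.262, 0.0085], 0.72), ([0.4063, 0.1087, -0.0009], 0.71)]
leaf_10_grip [([0.4086, 0.1067, 0.0408], 0.8), ([0.4954, 0.3246, 0.0056], 0.57), ([0.4832, 0.4186, 0.0434], 0.53)]
leaf_stand [([0.4852, 0.2675, -0.0006], 0.67)]
```

```bash
python3 - <<'E'
import cv2
a=cv2.imread('pics/w0.png')
cv2.imwrite('pics/w0b.png',cv2.resize(a[100:384,150:370],None,fx=2.1,fy=2.1,interpolation=cv2.INTER_CUBIC))
E
```

```text
(no output)
```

View pics/w0b.png

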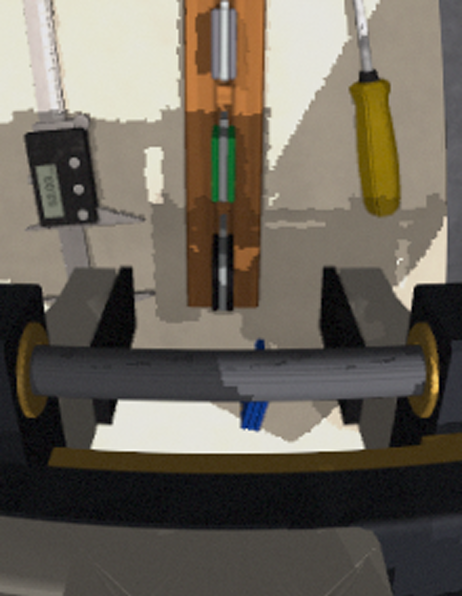

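```bash
cat >> h.py <<'E'
W0=dict(fovy=65.70646984690485,cx=257.9677514888383,cy=190.4110168909642,hand_eye=[[ 9.99999959e-01, -2.51346435e-04,  1.40066986e-04,3.72729069e-04],[-2.09038166e-04, -3.00090891e-01,  9.53910590e-01,-1.58363771e-01],[-1.97729200e-04, -9.53910580e-01, -3.00090931e-01,8.12079730e-02],[0,0,0,1]])
E
python3 - <<'E'
from h import *
im=cv2.imread('pics/w0.png'); b,g,r=[im[...,i].astype(int) for i in range(3)]
pose=([0.48403353,0.26290506,0.20004073],[-1.571,9.4e-5,3.0237])
m=(g>b+35)&(g>r+35); v,u=np.nonzero(m); print(m.sum(),u.min(),u.max(),v.min(),v.max())
p=unproj(W0,list(zip(u,v)),.062,pose); print('green mean z.062',p.mean(0))
k=np.array([[u[v==vv].min(),vv,u[v==vv].max()] for vv in np.unique(v)]);print(k[::4].tolist())
br=(r>g+25)&(r>b+40)&(r>80)
rows=[];
for vv in range(105,245,10):
  uu=np.nonzero(br[vv,200:300])[0]+200
  if len(uu): rows.append((vv,uu.min(),uu.max()))
L=unproj(W0,[(a-.5,v) for v,a,c in rows],.021,pose);Rr=unproj(W0,[(c+.5,v) for v,a,c in rows],.021,pose)
print(rows)
for P in (L,Rr):
  q=np.polyfit(P[:,1],P[:,0],1);print('yaw',-q[0],'x at y=.263',np.polyval(q,.263))
c=lambda x,y:(150+x/2.1-.25,100+y/2.1-.25)
print('slot ends?',unproj(W0,[c(224,122),c(224,205),c(222,305)],.062,pose),unproj(W0,[c(187,305),c(260,307)],.021,pose))
E
```

```text
188 251 261 160 195
green mean z.062 [0.48575683 0.26317681 0.062     ]
[[252, 160, 252], [251, 166, 261], [251, 170, 261], [251, 174, 261], [251, 178, 261], [251, 182, 261], [251, 186, 261], [251, 190, 261], [251, 194, 261]]
[(105, np.int64(238), np.int64(275)), (115, np.int64(238), np.int64(275)), (125, np.int64(238), np.int64(275)), (135, np.int64(238), np.int64(275)), (145, np.int64(238), np.int64(275)), (155, np.int64(238), np.int64(274)), (165, np.int64(239), np.int64(274)), (175, np.int64(239), np.int64(274)), (185, np.int64(239), np.int64(273)), (195, np.int64(239), np.int64(273)), (205, np.int64(240), np.int64(272)), (215, np.int64(240), np.int64(271)), (225, np.int64(240), np.int64(271)), (235, np.int64(240), np.int64(271))]
yaw -0.11680762901182695 x at y=.263 0.5068313046190058
yaw -0.14100794362822028 x at y=.263 0.4647104131984368
slot ends? [[0.48253498 0.2403652  0.062     ]
 [0.48757939 0.28237134 0.062     ]
 [0.49541117 0.33839193 0.062     ]] [[0.51955894 0.35758005 0.021     ]
 [0.4755196  0.36417005 0.021     ]]
```

```bash
python3 -c "
from h import *
plan([.4858,.2634,.027],-np.pi-.12,5)"
```

```text
offset [[-0.0005, 0.0346, 0.0], [-0.0005, 0.0347, 0.0001], [-0.0004, 0.0346, 0.0], [-0.0005, 0.0346, 0.0001], [-0.0005, 0.0346, 0.0]] roll [np.float64(0.0008), np.float64(0.0008), np.float64(0.0008), np.float64(0.0008), np.float64(0.0008)]
t 2.6 pos [0.4835 0.2639 0.2001] rot [-1.5711e+00  2.0000e-04  3.0256e+00] f [-0.2   0.24  0.25] w 0.0526
```

Emit:
move_arm:
  jaw: [0.4,0.4,0.4,0.5,0.5]
  offset:
    - [-0.0018,0.04,0]
    - [0,0.04,0]
    - [0,0.04,0]
    - [0,0.033,0]
    - [0,0.02,0]
  roll: [0,0,0,0,0]
  grip_force: 25

```text
t: 3.22
eef_pos: [0.4847, 0.2631, 0.0253]
ee_rot: [-1.569, -0.001, 3.025]
force: [0.3, 0.3, -0.5]
width: 0.0446
```

```bash
python3 - <<'E'
from h import *
f=arm.grab_frame('wrist')
cv2.imwrite('pics/w1.png',cv2.resize(f['pixels'][100:384,150:370],None,fx=2.1,fy=2.1,interpolation=cv2.INTER_CUBIC))
s=arm.get_state();print(s['t'],s['eef_pos'],s['ee_rot'],s['force'],s['width'])
E
```

```text
3.275 [0.48380876 0.2622727  0.0233488 ] [-1.56742631e+00 -2.98351737e-03  3.02484419e+00] [-0.71393954 -0.44979426 -2.15580378] 0.04422399346539539
```

View pics/w1.png

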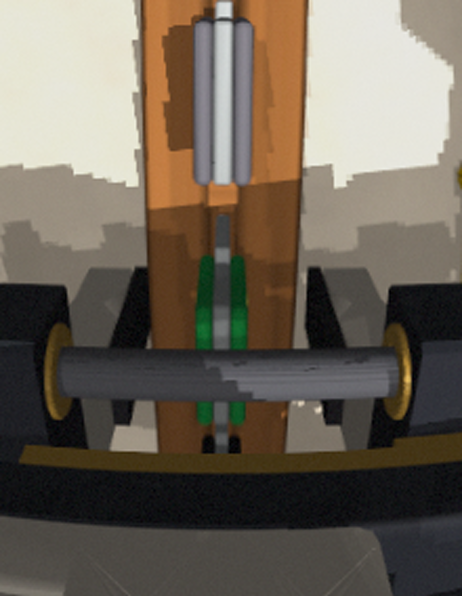

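Emit:
move_arm:
  jaw: [0.6,0.6]
  offset:
    - [0,0,0]
    - [0,0,0]
  roll: [0,0]

```text
t: 3.52
eef_pos: [0.4862, 0.2637, 0.0281]
ee_rot: [-1.572, 0.001, 3.025]
force: [0.3, 0.0, -0.3]
width: 0.0354
```

Emit:
move_arm:
  jaw: [0.8,0.9,1,1,1]
  offset:
    - [0,0,0]
    - [0,0,0]
    - [0,0,0]
    - [0,0,0]
    - [0,0,0]
  roll: [0,0,0,0,0]
  grip_force: 25

```text
t: 4.15
eef_pos: [0.4859, 0.2629, 0.0273]
ee_rot: [-1.571, 0.0, 3.024]
force: [-1.0, 1.1, 4.8]
width: 0.012
```

Emit:
move_arm:
  jaw: [1,1]
  offset:
    - [0,0,0]
    - [0,0,0]
  roll: [0,0]

```text
t: 4.4
eef_pos: [0.4859, 0.2629, 0.0273]
ee_rot: [-1.571, 0.0, 3.024]
force: [-1.2, -0.1, 5.0]
width: 0.0119
```

Emit:
move_arm:
  jaw: [1,1,1,1,1]
  offset:
    - [0,-0.008,0]
    - [0,-0.02,0]
    - [0,-0.04,0]
    - [0,-0.055,0]
    - [0,-0.05,0]
  roll: [0,0,0,0,0]

```text
t: 5.03
eef_pos: [0.4855, 0.2625, 0.202]
ee_rot: [-1.571, 0.0, 3.024]
force: [0.0, 0.7, -1.5]
width: 0.0116
```

```bash
python3 - <<'E'
from h import *
plan([.5215,-.109,.2],-np.pi+.13,9,[.4858,.2632,.2],3.024)
f=arm.grab_frame('wrist')
cv2.imwrite('pics/w2.png',cv2.resize(f['pixels'][100:384,150:370],None,fx=2.1,fy=2.1,interpolation=cv2.INTER_CUBIC))
E
```

```text
offset [[-0.0088, 0.0, 0.0406], [-0.0077, 0.0, 0.0408], [-0.0065, 0.0, 0.0411], [-0.0054, 0.0, 0.0412], [-0.0043, 0.0, 0.0413]] roll [-0.0275, -0.0275, -0.0275, -0.0275, -0.0276]
offset [[-0.0031, 0.0, 0.0414], [-0.002, 0.0, 0.0415], [-0.0009, 0.0, 0.0415], [0.0003, 0.0, 0.0416]] roll [-0.0275, -0.0275, -0.0275, -0.0275]
t 5.025 pos [0.4855 0.2625 0.202 ] rot [-1.5709  0.      3.0236] f [ 0.04  0.71 -1.51] w 0.0116
```

View pics/w2.png

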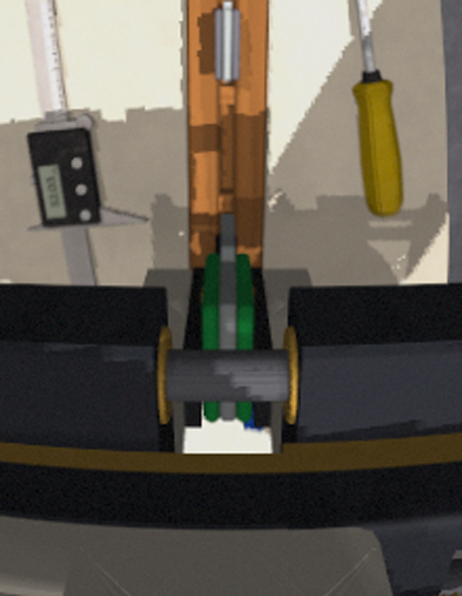

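Emit:
move_arm:
  jaw: [1,1,1,1,1]
  offset:
    - [-0.0088,0.0,0.0406]
    - [-0.0077,0.0,0.0408]
    - [-0.0065,0.0,0.0411]
    - [-0.0054,0.0,0.0412]
    - [-0.0043,0.0,0.0413]
  roll: [-0.0275,-0.0275,-0.0275,-0.0275,-0.0275]

```text
t: 5.7
eef_pos: [0.5052, 0.0546, 0.2]
ee_rot: [-1.571, -0.0, -3.121]
force: [1.1, 0.7, 0.3]
width: 0.0115
```

Emit:
move_arm:
  jaw: [1,1,1,1,1]
  offset:
    - [-0.0031,0.0,0.0414]
    - [-0.002,0.0,0.0415]
    - [-0.0009,0.0,0.0415]
    - [0.0003,0.0,0.0416]
    - [0,0,0]
  roll: [-0.0275,-0.0275,-0.0275,-0.0275,0]

```text
t: 6.32
eef_pos: [0.5208, -0.1117, 0.1996]
ee_rot: [-1.571, -0.001, -3.015]
force: [0.2, -1.2, -0.9]
width: 0.0117
```

Emit:
move_arm:
  jaw: [1,1]
  offset:
    - [0,0,0]
    - [0,0,0]
  roll: [0,0]

```text
t: 6.58
eef_pos: [0.5212, -0.1088, 0.2]
ee_rot: [-1.571, 0.0, -3.011]
force: [0.6, 0.6, -0.8]
width: 0.0121
```

```bash
python3 - <<'E'
from h import *
s=arm.get_state();print(s['t'],s['eef_pos'].tolist(),s['ee_rot'].tolist(),s['force'],s['width'])
f=arm.grab_frame('wrist');show(f,'w3');t=arm.grab_frame('top');show(t,'t3')
for g in (f,t):
 for th in ['thread_top','v_rest','leaf_10']:
    r=arm.landmark_of(g,th); print(th,[(np.round(x['position'],4).tolist(),round(x['p'],2)) for x in r[:4]])
cv2.imwrite('pics/w3b.png',cv2.resize(f['pixels'][60:384,90:440],None,fx=1.8,fy=1.8,interpolation=cv2.INTER_CUBIC))
cv2.imwrite('pics/t3b.png',cv2.resize(t['pixels'][165:245,245:360],None,fx=6.9,fy=6.9,interpolation=cv2.INTER_CUBIC))
E
```

```text
6.575 [0.5211836131619962, -0.10877533943319388, 0.19997153022882633] [-1.5709347767019706, 2.7102010443869062e-05, -3.01136207043346] [ 0.57642266  0.5761635  -0.76532601] 0.01208653332031268
thread_top [([0.5201, -0.1066, 0.0764], 0.97)]
v_rest [([0.5261, -0.1068, -0.0025], 0.96)]
leaf_10 [([0.5191, -0.1078, 0.1796], 0.61), ([0.4355, -0.078, -0.0013], 0.57)]
thread_top [([0.5209, -0.1111, 0.0766], 0.76), ([0.5757, 0.2504, -0.0002], 0.49)]
v_rest [([0.5186, -0.1057, -0.0014], 0.78)]
leaf_10 [([0.4067, 0.3908, 0.001], 0.67), ([0.4898, 0.4137, -0.0014], 0.58), ([0.4907, 0.3286, 0.0082], 0.51), ([0.4808, 0.1992, 0.009], 0.48)]
```

View pics/w3b.png

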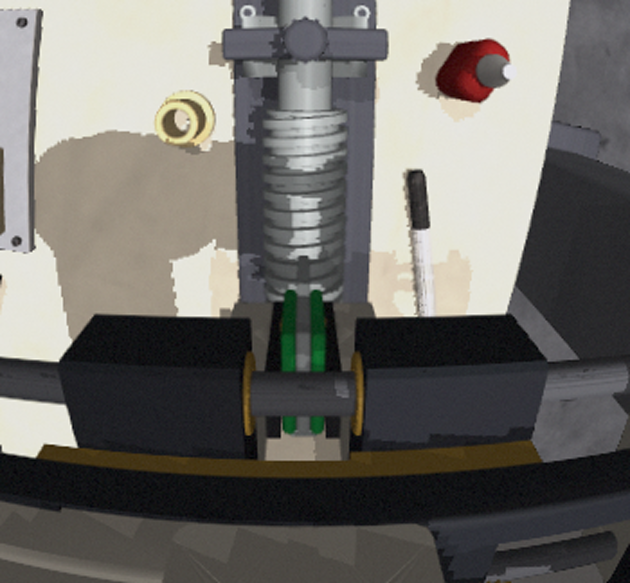

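View pics/t3b.png

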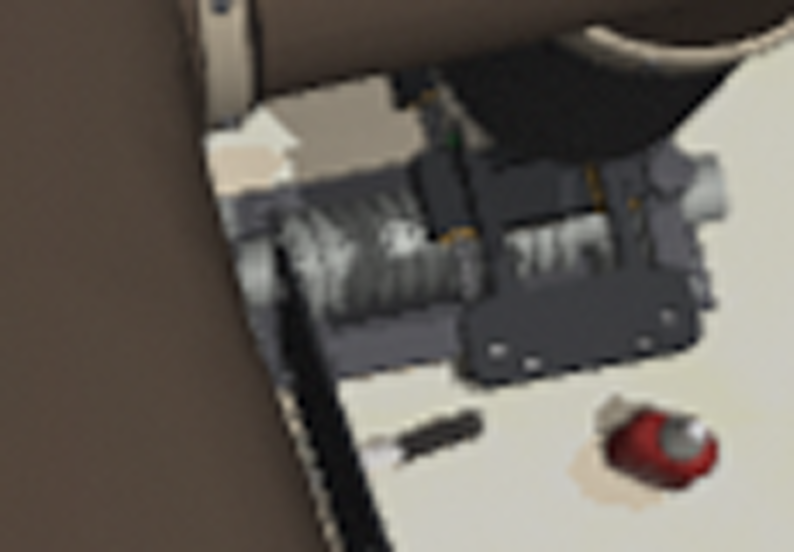

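```bash
python3 - <<'E'
import cv2
a=cv2.imread('pics/w3.png')
cv2.imwrite('pics/w3c.png',cv2.resize(a[115:245,205:315],None,fx=4.6,fy=4.6,interpolation=cv2.INTER_CUBIC))
E
```

```text
(no output)
```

View pics/w3c.png

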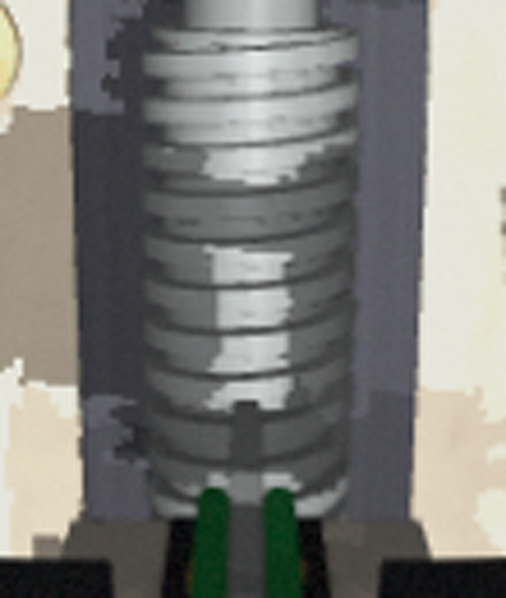

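```bash
python3 - <<'E'
from h import *
pose=([0.52118,-0.10878,0.19997],[-1.571,0,-3.01136])
c=lambda x,y:(205+x/4.6-.4,115+y/4.6-.4)
for (a,b,z) in (((251.5,65),(249.5,480),.058),((249.5,0),(246.5,515),.01),((252,5),(252,30),.07)):
  p=unproj(W0,[c(*a),c(*b)],z,pose); d=p[1]-p[0]
  q=p[0]+d*(-.109-p[0][1])/d[1]
  print(p.round(4).tolist(),'yaw',np.arctan2(-d[0],d[1]),'x at -.109',q[0])
E
```

```text
[[0.5262, -0.1604, 0.058], [0.5138, -0.0633, 0.058]] yaw 0.12634237390132955 x at -.109 0.5196514166007583
[[0.528, -0.1722, 0.01], [0.5105, -0.0325, 0.01]] yaw 0.1248549043155341 x at -.109 0.5200888635685335
[[0.5279, -0.1742, 0.07], [0.5273, -0.169, 0.07]] yaw 0.13071190869397836 x at -.109 0.5193722004059108
```

Emit:
move_arm:
  jaw: [1,1,1,1,1]
  offset:
    - [0.0015,0.035,0]
    - [0,0.03,0]
    - [0,0.015,0]
    - [0,0.006,0]
    - [0,0.003,0]
  roll: [0.003,0,0,0,0]

```text
t: 7.6
eef_pos: [0.5203, -0.1097, 0.1114]
ee_rot: [-1.571, 0.001, -3.015]
force: [0.3, 0.4, -0.4]
width: 0.0119
```

Emit:
move_arm:
  jaw: [1,1]
  offset:
    - [0,0.002,0]
    - [0,0,0]
  roll: [0,0]

```text
t: 7.85
eef_pos: [0.5201, -0.1097, 0.1094]
ee_rot: [-1.571, 0.001, -3.015]
force: [0.4, -0.5, -1.4]
width: 0.0118
```

```bash
cat > st.py <<'E'
from h import *
s=arm.get_state();print(round(s['t'],3),s['eef_pos'].round(4).tolist(),s['ee_rot'].round(4).tolist(),'F',s['force'].round(2).tolist(),'M',s['moment'].round(3).tolist(),round(s['width'],4))
E
python3 st.py
```

```text
7.85 [0.5201, -0.1097, 0.1094] [-1.5708, 0.0009, -3.015] F [0.41, -0.48, -1.36] M [0.107, -0.046, -0.039] 0.0118
```

Emit:
move_arm:
  jaw: [1,1,1,1]
  offset:
    - [0,0.0015,0]
    - [0,0.0015,0]
    - [0,0.001,0]
    - [0,0,0]
  roll: [0,0,0,0]

```text
t: 8.35
eef_pos: [0.5197, -0.1097, 0.1049]
ee_rot: [-1.571, -0.0, -3.015]
force: [0.1, -0.3, -0.2]
width: 0.0115
```

Emit:
move_arm:
  jaw: [1,1]
  offset:
    - [0,0.0005,0]
    - [0,0.0005,0]
  roll: [0,0]

```text
t: 8.6
eef_pos: [0.5198, -0.1097, 0.1039]
ee_rot: [-1.571, 0.0, -3.015]
force: [-0.0, -0.3, -0.7]
width: 0.0119
```

Emit:
move_arm:
  jaw: [1,1]
  offset:
    - [0,0.0005,0]
    - [0,0,0]
  roll: [0,0]

```text
t: 8.85
eef_pos: [0.5197, -0.1097, 0.1034]
ee_rot: [-1.571, -0.0, -3.015]
force: [-0.1, 0.2, -1.2]
width: 0.012
```

Emit:
move_arm:
  jaw: [1,1]
  offset:
    - [0,0.0005,0]
    - [0,0,0]
  roll: [0,0]

```text
t: 9.1
eef_pos: [0.52, -0.1097, 0.1032]
ee_rot: [-1.571, 0.0, -3.015]
force: [-0.2, -0.1, 2.7]
width: 0.0121
```

Emit:
move_arm:
  jaw: [1,1]
  offset:
    - [0,0.0003,0]
    - [0,0,0]
  roll: [0,0]

```text
t: 9.35
eef_pos: [0.52, -0.1097, 0.1032]
ee_rot: [-1.571, 0.001, -3.015]
force: [-1.5, 1.1, 4.3]
width: 0.0118
```

Emit:
move_arm:
  jaw: [1,1]
  offset:
    - [0,0.0003,0]
    - [0,0,0]
  roll: [0,0]

```text
t: 9.6
eef_pos: [0.5201, -0.1098, 0.1031]
ee_rot: [-1.57, 0.001, -3.015]
force: [-2.1, -0.0, 7.1]
width: 0.012
```

Emit:
move_arm:
  jaw: [1,1]
  offset:
    - [0,-0.0002,-0.0005]
    - [0,0,-0.0005]
  roll: [0,0]

```text
t: 9.85
eef_pos: [0.5203, -0.1089, 0.1031]
ee_rot: [-1.57, 0.001, -3.015]
force: [0.1, -1.3, 5.6]
width: 0.0124
```

Emit:
move_arm:
  jaw: [1,1]
  offset:
    - [0,0,-0.0005]
    - [0,0,-0.0005]
  roll: [0,0]

```text
t: 10.1
eef_pos: [0.5202, -0.1078, 0.1031]
ee_rot: [-1.57, 0.001, -3.015]
force: [0.3, -1.7, 4.6]
width: 0.012
```

Emit:
move_arm:
  jaw: [1,1]
  offset:
    - [0,0,-0.0005]
    - [0,0,-0.0005]
  roll: [0,0]

```text
t: 10.35
eef_pos: [0.52, -0.1068, 0.103]
ee_rot: [-1.57, 0.001, -3.015]
force: [0.4, -1.7, 5.1]
width: 0.0119
```

Emit:
move_arm:
  jaw: [1,1]
  offset:
    - [0,0,-0.0005]
    - [0,0,-0.0005]
  roll: [0,0]

```text
t: 10.6
eef_pos: [0.5184, -0.1055, 0.1018]
ee_rot: [-1.571, -0.002, -3.016]
force: [-0.1, -1.1, -1.3]
width: 0.0119
```

Emit:
move_arm:
  jaw: [1,1]
  offset:
    - [0,0.0004,0]
    - [0,0,0]
  roll: [0,0]

```text
t: 10.85
eef_pos: [0.5189, -0.1057, 0.1018]
ee_rot: [-1.571, -0.001, -3.015]
force: [0.1, 0.4, -0.9]
width: 0.0119
```

Emit:
move_arm:
  jaw: [1,1]
  offset:
    - [0,0.0005,0]
    - [0,0.0005,0]
  roll: [0,0]

```text
t: 11.1
eef_pos: [0.5192, -0.1057, 0.1011]
ee_rot: [-1.571, -0.0, -3.015]
force: [-0.2, 0.7, -0.8]
width: 0.0119
```

Emit:
move_arm:
  jaw: [1,1]
  offset:
    - [0,0.0005,0]
    - [0,0,0]
  roll: [0,0]

```text
t: 11.35
eef_pos: [0.5192, -0.1057, 0.1006]
ee_rot: [-1.571, -0.0, -3.015]
force: [0.5, -0.4, -0.5]
width: 0.012
```

Emit:
move_arm:
  jaw: [1,1]
  offset:
    - [0,0.0005,0]
    - [0,0.0004,0]
  roll: [0,0]

```text
t: 11.6
eef_pos: [0.5193, -0.1057, 0.0998]
ee_rot: [-1.571, 0.0, -3.015]
force: [-0.1, 0.1, -1.3]
width: 0.0118
```

Emit:
move_arm:
  jaw: [1,1]
  offset:
    - [0,0.0004,0]
    - [0,0,0]
  roll: [0,0]

```text
t: 11.85
eef_pos: [0.5192, -0.1057, 0.0993]
ee_rot: [-1.571, -0.0, -3.015]
force: [-0.2, -0.2, -0.8]
width: 0.0118
```

Emit:
move_arm:
  jaw: [1,1]
  offset:
    - [0,0.0004,0]
    - [0,0,0]
  roll: [0,0]

```text
t: 12.1
eef_pos: [0.5193, -0.1057, 0.0989]
ee_rot: [-1.571, -0.0, -3.015]
force: [-0.3, 0.1, -0.6]
width: 0.0119
```

Emit:
move_arm:
  jaw: [1,1]
  offset:
    - [0,0.0004,0]
    - [0,0,0]
  roll: [0,0]

```text
t: 12.35
eef_pos: [0.5193, -0.1057, 0.0988]
ee_rot: [-1.571, 0.0, -3.015]
force: [-0.5, 0.6, 2.5]
width: 0.0117
```

Emit:
move_arm:
  jaw: [1,1]
  offset:
    - [0,0.0004,0]
    - [0,0,0]
  roll: [0,0]

```text
t: 12.6
eef_pos: [0.5193, -0.1057, 0.0987]
ee_rot: [-1.571, 0.0, -3.015]
force: [-3.0, 1.0, 6.5]
width: 0.0116
```

Emit:
move_arm:
  jaw: [1,1,1,1,1]
  offset:
    - [0,0.0002,0]
    - [0,0,0]
    - [0,0,0]
    - [0,0,0]
    - [0,0,0]
  roll: [0,0,0,0,0]

```text
t: 13.22
eef_pos: [0.5193, -0.1058, 0.0987]
ee_rot: [-1.571, 0.0, -3.015]
force: [-2.9, 1.4, 8.6]
width: 0.0117
```

Emit:
move_arm:
  jaw: [1,1,1,1,1]
  offset:
    - [0,0,0]
    - [0,0,0]
    - [0,0,0]
    - [0,0,0]
    - [0,0,0]
  roll: [0,0,0,0,0]

```text
t: 13.85
eef_pos: [0.5194, -0.1057, 0.0987]
ee_rot: [-1.571, 0.0, -3.015]
force: [-2.7, 0.9, 8.8]
width: 0.0119
```

```bash
python3 st.py; python3 - <<'E'
from h import *
f=arm.grab_frame('wrist');show(f,'w4')
cv2.imwrite('pics/w4b.png',cv2.resize(f['pixels'][100:384,150:370],None,fx=2.1,fy=2.1,interpolation=cv2.INTER_CUBIC))
for th in ['thread_top','leaf_10']:
    r=arm.landmark_of(f,th); print(th,[(np.round(x['position'],4).tolist(),round(x['p'],2)) for x in r[:4]])
E
python3 st.py
```

```text
13.85 [0.5194, -0.1057, 0.0987] [-1.5706, 0.0005, -3.0148] F [-2.71, 0.91, 8.78] M [0.564, 1.172, 0.027] 0.0119
thread_top [([0.5208, -0.1099, 0.0774], 0.65)]
leaf_10 [([0.5182, -0.1058, 0.0803], 0.93)]
14.0 [0.5193, -0.1057, 0.0987] [-1.5706, 0.0004, -3.0148] F [-3.45, 1.49, 7.82] M [0.591, 1.212, 0.051] 0.012
```

View pics/w4b.png

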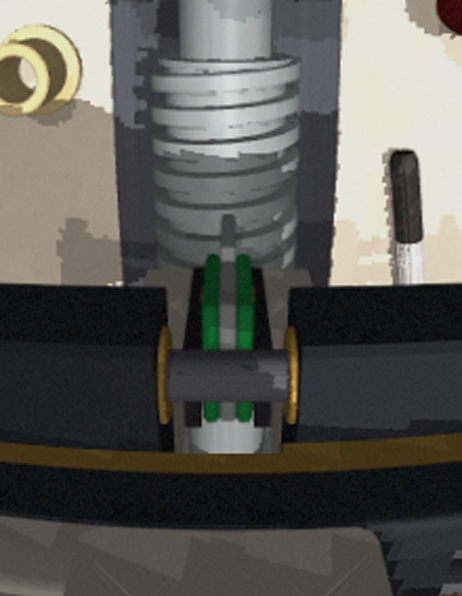

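Emit:
move_arm:
  jaw: [1,1,1,1,1]
  offset:
    - [0,-0.0015,0]
    - [0,-0.004,0]
    - [0,-0.01,0]
    - [0,-0.03,0]
    - [0,-0.035,0]
  roll: [0,0,0,0,0]

```text
t: 14.62
eef_pos: [0.5189, -0.1058, 0.1794]
ee_rot: [-1.571, -0.001, -3.015]
force: [0.4, 0.2, -0.5]
width: 0.0117
```

Emit:
move_arm:
  jaw: [1,1]
  offset:
    - [0,-0.02,0]
    - [0,0,0]
  roll: [0,0]

```text
t: 14.88
eef_pos: [0.5204, -0.1056, 0.2006]
ee_rot: [-1.571, 0.004, -3.015]
force: [0.6, -0.5, -1.0]
width: 0.012
```

```bash
python3 -c "
from h import *
plan([.4858,.2632,.15],-np.pi-.12,9)"
```

```text
offset [[-0.0014, 0.0056, -0.0411], [-0.0002, 0.0056, -0.0412], [0.0009, 0.0057, -0.0412], [0.002, 0.0056, -0.0411], [0.0031, 0.0056, -0.041]] roll [np.float64(0.0274), np.float64(0.0274), np.float64(0.0274), np.float64(0.0274), np.float64(0.0274)]
offset [[0.0043, 0.0056, -0.0409], [0.0054, 0.0057, -0.0409], [0.0065, 0.0056, -0.0406], [0.0076, 0.0056, -0.0405]] roll [np.float64(0.0275), np.float64(0.0274), np.float64(0.0274), np.float64(0.0274)]
t 14.875 pos [ 0.5204 -0.1056  0.2006] rot [-1.5707  0.004  -3.0149] f [ 0.63 -0.5  -1.03] w 0.012
```

Emit:
move_arm:
  jaw: [1,1,1,1,1]
  offset:
    - [-0.0014,0,-0.0411]
    - [-0.0002,0,-0.0412]
    - [0.0009,0.0057,-0.0412]
    - [0.002,0.0056,-0.0411]
    - [0.0031,0.0056,-0.041]
  roll: [0.0274,0.0274,0.0274,0.0274,0.0274]

```text
t: 15.5
eef_pos: [0.4994, 0.1003, 0.1806]
ee_rot: [-1.57, -0.001, 3.13]
force: [-0.0, -0.4, -1.1]
width: 0.0119
```

Emit:
move_arm:
  jaw: [1,1,1,1,1]
  offset:
    - [0.0043,0.0056,-0.0409]
    - [0.0054,0.0057,-0.0409]
    - [0.0065,0.0056,-0.0406]
    - [0.0076,0.0156,-0.0405]
    - [0,0,0]
  roll: [0.0275,0.0274,0.0274,0.0274,0]

```text
t: 16.12
eef_pos: [0.4836, 0.2647, 0.1468]
ee_rot: [-1.568, -0.002, 3.023]
force: [0.4, -0.5, -0.1]
width: 0.0118
```

Emit:
move_arm:
  jaw: [1,1,1]
  offset:
    - [0,0,0]
    - [0,0,0]
    - [0,0,0]
  roll: [0,0,0]

```text
t: 16.5
eef_pos: [0.485, 0.2625, 0.1494]
ee_rot: [-1.571, 0.0, 3.02]
force: [0.6, -0.8, -0.5]
width: 0.0114
```

```bash
python3 - <<'E'
from h import *
plan([.4858,.2632,.06],-np.pi-.12,4)
s=arm.get_state();print(s['eef_pos'].tolist(),s['ee_rot'].tolist())
f=arm.grab_frame('wrist');show(f,'w5')
cv2.imwrite('pics/w5b.png',cv2.resize(f['pixels'][100:384,150:370],None,fx=2.1,fy=2.1,interpolation=cv2.INTER_CUBIC))
E
```

```text
offset [[-0.0002, 0.0223, -0.0002], [-0.0001, 0.0224, -0.0002], [-0.0002, 0.0223, -0.0002], [-0.0002, 0.0224, -0.0002]] roll [np.float64(-0.0003), np.float64(-0.0003), np.float64(-0.0003), np.float64(-0.0003)]
t 16.5 pos [0.485  0.2625 0.1494] rot [-1.5713e+00  3.0000e-04  3.0204e+00] f [ 0.64 -0.8  -0.47] w 0.0114
[0.48501166811859986, 0.26251514496845246, 0.14939616384911159] [-1.5712828757791841, 0.00034467529862536317, 3.0204068929857764]
```

View pics/w5b.png

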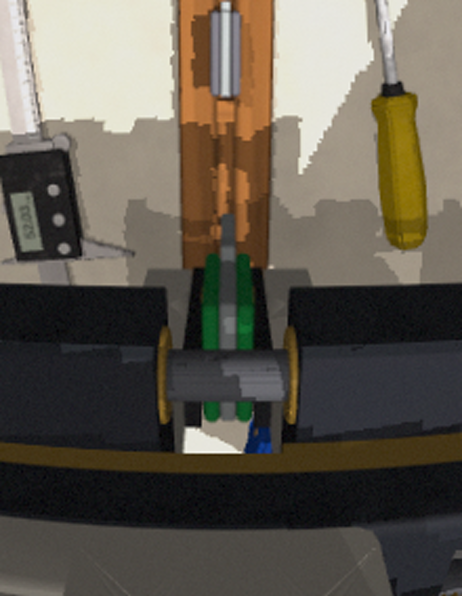

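Emit:
move_arm:
  jaw: [1,1,1,1,1]
  offset:
    - [-0.0009,0.035,-0.0004]
    - [0,0.03,0]
    - [0,0.015,0]
    - [0,0.01,0]
    - [0,0,0]
  roll: [-0.003,0,0,0,0]

```text
t: 17.18
eef_pos: [0.4858, 0.2634, 0.059]
ee_rot: [-1.57, -0.0, 3.024]
force: [0.6, -0.3, -1.1]
width: 0.0119
```

Emit:
move_arm:
  jaw: [1,1]
  offset:
    - [0,0,0]
    - [0,0,0]
  roll: [0,0]

```text
t: 17.42
eef_pos: [0.4861, 0.2639, 0.0599]
ee_rot: [-1.572, 0.001, 3.024]
force: [-0.1, 0.6, -0.3]
width: 0.0118
```

```bash
python3 st.py
```

```text
17.425 [0.4861, 0.2639, 0.0599] [-1.572, 0.0009, 3.0245] F [-0.13, 0.6, -0.33] M [0.101, -0.071, -0.02] 0.0118
```

Well aligned; going down into the slot in checked steps (floor at TCP ≈ 0.0273).

Emit:
move_arm:
  jaw: [1,1,1,1]
  offset:
    - [0,0.008,0.0005]
    - [0,0.006,0]
    - [0,0.004,0]
    - [0,0,0]
  roll: [0,0,0,0]

```text
t: 17.92
eef_pos: [0.4854, 0.2627, 0.0405]
ee_rot: [-1.57, -0.001, 3.024]
force: [-0.0, -0.5, -0.2]
width: 0.0118
```

Emit:
move_arm:
  jaw: [1,1,1,1]
  offset:
    - [0,0.003,0]
    - [0,0.003,0]
    - [0,0.002,0]
    - [0,0,0]
  roll: [0,0,0,0]

```text
t: 18.42
eef_pos: [0.4856, 0.2629, 0.0329]
ee_rot: [-1.571, -0.0, 3.024]
force: [0.2, -0.7, -0.6]
width: 0.0117
```

Emit:
move_arm:
  jaw: [1,1,1,1]
  offset:
    - [0,0.002,0]
    - [0,0.002,0]
    - [0,0.001,0]
    - [0,0,0]
  roll: [0,0,0,0]

```text
t: 18.92
eef_pos: [0.4857, 0.2629, 0.028]
ee_rot: [-1.571, -0.0, 3.024]
force: [-1.0, -0.3, -0.5]
width: 0.0121
```

Emit:
move_arm:
  jaw: [1,1,1]
  offset:
    - [0,0.0005,0]
    - [0,0.0005,0]
    - [0,0,0]
  roll: [0,0,0]

```text
t: 19.3
eef_pos: [0.4857, 0.263, 0.0273]
ee_rot: [-1.571, 0.0, 3.024]
force: [-1.2, -0.6, 2.7]
width: 0.0116
```

Floor contact at the same TCP height as when picked up. Release in steps.

Emit:
move_arm:
  jaw: [0.8,0.75,0.7,0.6,0.5]
  offset:
    - [0,0,0]
    - [0,0,0]
    - [0,0,0]
    - [0,0,0]
    - [0,0,0]
  roll: [0,0,0,0,0]

```text
t: 19.92
eef_pos: [0.4856, 0.263, 0.027]
ee_rot: [-1.571, -0.0, 3.024]
force: [0.3, 0.6, 0.2]
width: 0.0394
```

Emit:
move_arm:
  jaw: [0.5,0.5,0.5,0.5,0.5]
  offset:
    - [0,-0.01,0]
    - [0,-0.03,0]
    - [0,-0.05,0]
    - [0,-0.05,0]
    - [0,-0.03,0]
  roll: [0,0,0,0,0]

```text
t: 20.55
eef_pos: [0.4863, 0.2635, 0.2008]
ee_rot: [-1.574, 0.003, 3.025]
force: [0.2, 0.9, -0.7]
width: 0.0436
```

Emit:
move_arm:
  jaw: [0.5,0.5,0.5,0.5]
  offset:
    - [0,0,0.05]
    - [0,0,0.05]
    - [0,0,0]
    - [0,0,0]
  roll: [0,0,0,0]

```text
t: 21.05
eef_pos: [0.4743, 0.1637, 0.1979]
ee_rot: [-1.572, 0.001, 3.024]
force: [-0.9, 0.9, 0.2]
width: 0.0436
```

```bash
python3 st.py; python3 - <<'E'
from h import *
f=arm.grab_frame('wrist');a=arm.grab_frame('scene');show(a,'s6');show(f,'w6')
c=lambda i,n,k:cv2.imwrite('pics/'+n+'.png',cv2.resize(i,None,fx=k,fy=k,interpolation=cv2.INTER_CUBIC))
c(f['pixels'][60:330,130:400],'w6b',2.1);c(a['pixels'][140:320,130:370],'s6b',3.3)
for g in (f,a):
 r=arm.landmark_of(g,'leaf_10'); print([(np.round(x['position'],4).tolist(),round(x['p'],2)) for x in r[:4]])
E
```

```text
21.05 [0.4743, 0.1637, 0.1979] [-1.5719, 0.0011, 3.0239] F [-0.94, 0.92, 0.21] M [0.113, -0.063, 0.041] 0.0436
[([0.4827, 0.2005, 0.0034], 0.93), ([0.4084, 0.1106, -0.0001], 0.86), ([0.4858, 0.2659, 0.0083], 0.81), ([0.4934, 0.3243, 0.0082], 0.77)]
[([0.4823, 0.2018, 0.0096], 0.67), ([0.4906, 0.3261, 0.0059], 0.62), ([0.4107, 0.3887, 0.0022], 0.61), ([0.4113, 0.1065, 0.0007], 0.53)]
```

View pics/w6b.png

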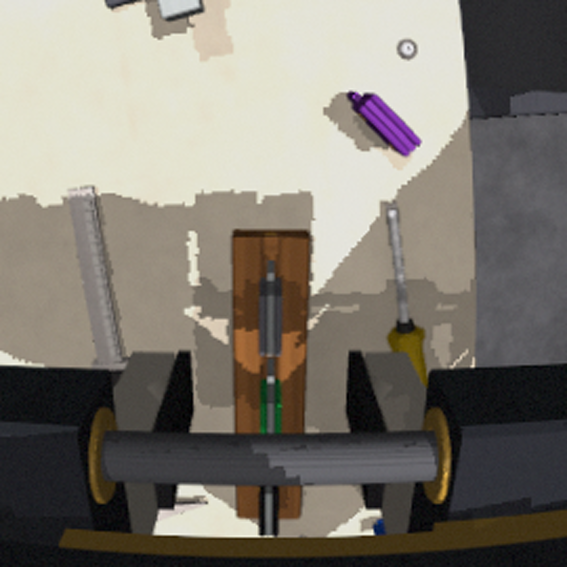

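View pics/s6b.png

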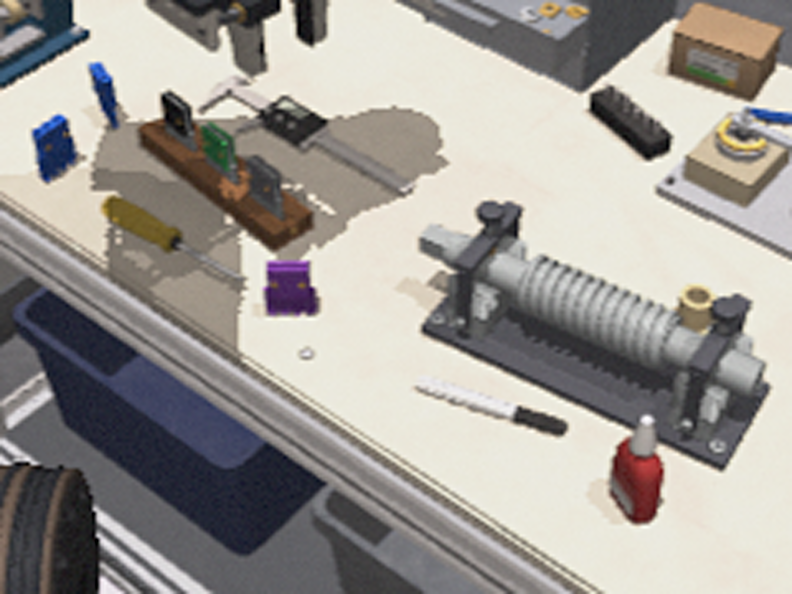

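```bash
python3 -c "
from station import arm
print(arm.job_done())"
```

```text
the job is handed in; nothing more can be done
None
```

The green leaf was seated in the spindle thread, held there, and put back in the middle slot of the stand. I handed the job in at about 21 s of the 61 s allowed; it reports no verdict.

- **Feeling for the grooves:** I rode the leaf on the crests with 4 to 7 N. The crests met the leaf at a TCP height of 103.2 mm. After sliding about 4 mm along the spindle, the teeth dropped in.
- **Seating:** The teeth bottomed at a TCP height of 98.7 mm, 4.5 mm below the crests. That is the full tooth depth and puts the tips at about 77.5 mm.
- **Hold:** The wrist force read 6.5 to 8.8 N upward for about 1.4 s. The highest reading was 8.8 N, about 10 N on the spindle once the leaf's own weight is allowed for. The leaf sat within about 1 mm of the spindle axis. By the tool's angles it was along the spindle within about 0.01 rad and upright within about 0.001 rad.
- **Return:** The leaf touched the slot floor at 27.3 mm, the same height as at pick-up, and I then released it.
- **Final pictures:** The green leaf stands upright in the middle slot, the other leaves, caliper, bottle, bush and marker look unmoved, and the gripper is clear of everything.
- **Disagreements:** None that mattered. In the final pictures the network found the leaf's origin in the wrist picture (0.486, 0.266) but missed it in the scene picture. I judged the leaf's final place there by eye. The sideways force during the hold (about 3 N) was small and unexplained.

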